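# Load the trolley and draw the launcher to its mark

### The job

Get the dynamics trolley ready for a launch: lift the top steel mass bar off the pile in the small enamel tray and lay it lengthwise in the red trolley's load tray, between the two raised end caps, leaving the rest of the pile as it is and the trolley standing where it is on the track. Then take the launcher's orange knob and draw the plunger back against its spring until the red pointer stands level with the green index clip (leave the clip as it is set), and finish holding the knob there: the program ends still gripping it, with the spring drawn. Do not disturb the glue bottle, pen cup or other things on the bench.

Things in the scene. Friction and masses are not known exactly. Their poses are not given: they have to be found in the camera images.
- bar_top: the top one of three equal plain steel mass bars piled flat on each other, 36 x 100 x 18 mm, 0.5 kg. Origin: centre of its underside; its long side is its y axis, z up. The two bars below it are alike, so the underside of the top bar is 40 mm above the bench
- bar_middle: the second bar of the pile, same size; stays in the pile
- bar_bottom: the lowest bar of the pile, same size, lying on the 4 mm floor of the enamel tray; stays in the pile
- enamel_tray: white enamel tray with a blue rim, fixed, 110 x 160 mm, rim 21 mm high, holding the pile; origin: centre of its underside, long side along its y
- track: aluminium dynamics track, fixed, 90 mm wide, along its own y axis, top face 50 mm above the bench with 5 mm lips at its edges. Origin: on the bench under its middle line; it runs from y = -140 to +800 mm. The blue-plated plunger launcher (121 mm high) sits on its -y end, a black photogate arch (171 mm high) straddles it at y = +440 mm
- cart: red trolley, loose on the track on four stiffish wheels, rolls when pushed with about 0.7 N; 76 mm wide, 166 mm long along its y (parallel to the track's), 0.5 kg. Origin: centre of its underside on the track. Load tray floor 38 mm above it, open at both sides, 120 mm long between end caps 15 mm higher than the floor. Its -y end stands 2 to 7 mm off the plunger's tip at rest
- tray_floor (a point): centre of the trolley's load tray floor (88 mm above the bench); axes as the trolley's: y along the tray
- plunger (a joint): how far the plunger is drawn back out of its launcher (m), along the track's -y: 0 at rest, at most 0.075. Its spring pulls it home with about 2 N at rest plus 1.1 N for each 10 mm drawn (about 8 N at 55 mm); an arm that gives a little under this pull stops short of its commanded draw
- knob (a point): middle of the orange spool-shaped knob on the plunger's rod, on the rod's axis, always 83 mm above the bench: waist 22 mm in diameter, 33 mm long along the track's y, between two 36 mm flanges (7 mm thick). The launcher's rear plate ends 26 mm in front of the front flange at rest. Free space all round the knob. Axes as the track's
- pointer (a point): tip of the red pointer that rises from the plunger out of the slot on the launcher's top, 121 mm above the bench, moves with the knob; axes as the track's
- mark (a point): inner tip of the green index clip on the white scale plate on the +x side of the slot. It is set 25 to 55 mm behind (to -y of) the pointer's rest position. The plunger is drawn to the mark when pointer and mark have the same y in the track's frame (they differ by 10 mm in x and 13 mm in height)
- pen_cup: bamboo cup with three paint markers, 71 mm in diameter, 147 mm high, loose; origin: centre of its underside; leave alone
- glue: yellow glue bottle with a red cap, 52 mm in diameter, 110 mm high, loose; origin: centre of its underside; leave alone
- marker: paint marker with a green cap lying on the bench, 16 mm thick, 125 mm along its y, loose; origin: under its middle; leave alone
- spare_cart: blue spare trolley parked on the bench, same size as the red one; leave alone
- scissors: red-handled scissors, 180 mm long, flat on the bench near the robot on its left; leave alone
There are look-alikes about, which are no part of the job. What is shaped like the bar_top but black or purple is not meant.

How it is judged (in metres and radians):
On the way, in this order (a step that is already met when the one before it is completed fails the run):
1. the top bar lies in the trolley's load tray, let go (x of bar_top in the frame of tray_floor between -0.015 and 0.015 m and z of bar_top in the frame of tray_floor between -0.003 and 0.003 m and angle between the y axis of bar_top and the y axis of tray_floor, either way round below 0.17 rad and contact force between the fingers and bar_top below 0.1 N), for 0.2 s.
2. the plunger is held drawn at the mark (y of pointer in the frame of mark between -0.005 and 0.005 m and contact force between the fingers and plunger above 2 N), for 0.3 s.
At the end, for the whole second after the job is handed in: Fingers hold the knob, pointer level with the clip within 5 mm, at rest, nothing else carrying it; top bar flat on the trolley's tray floor, lengthwise within 0.17 rad, within 15 mm of its middle line; trolley and the two lower bars within 12 mm of where they stood (all of step 2 and velocity of joint plunger between -0.01 and 0.01 m/s and contact force between plunger and bar_top below 0.1 N and contact force between plunger and cart below 0.1 N and x of bar_top in the frame of tray_floor between -0.015 and 0.015 m and z of bar_top in the frame of tray_floor between -0.003 and 0.003 m and angle between the y axis of bar_top and the y axis of tray_floor, either way round below 0.17 rad and linear speed of each of bar_top, cart below 0.02 m/s and distance of each of cart, bar_middle, bar_bottom from where it was at the start of the episode below 0.012 m); the arm keeps its last pose, push and grip.
It fails at once if the trolley is knocked along or off the track (more than 25 mm) (distance of cart from where it was at the start of the episode above 0.025 m).
It fails at once if the pile below the top bar is upset (more than 20 mm) (distance of any of bar_middle, bar_bottom from where it was at the start of the episode above 0.02 m).
It fails at once if the index clip is shifted from its setting (more than 3 mm) (distance of mark from where it was at the start of the episode above 0.003 m).
It fails at once if other things on the bench are disturbed (moved more than 30 mm) (distance of any of pen_cup, glue, marker, spare_cart, scissors from where it was at the start of the episode above 0.03 m).
It also fails if it takes over 51 s, if anything falls off the work surface, if the arm or the gripper's body presses on something with over 40 N, if the wrist force passes 120 N, or if a joint passes its speed limit or range.

### The arm

A 7-joint arm with a two-finger parallel gripper is mounted at the origin on the work surface. World frame = base frame: x ahead of the robot, y to its left, z up, the work surface at z = 0. Lengths are in m, angles in degrees, forces in N, time in s.
With the tool pointing down it reaches from about 0.425 to 0.875 m from the base axis. Payload 4.7 kg.
Tool frame: the origin (TCP) lies midway between the tips of the shut fingers; the grasp point (between the pads) lies 19 mm behind it (env.grip_point_offset is the distance from the TCP to the grasp point, in m); z points along the fingers, y is the line along which they close (so a half turn about z gives the same grasp; the last joint's range is limited). The gripper opens to 87 mm and grips with 3 to 60 N. Pads are 19 mm wide; open, the fingers measure 117 mm over their backs; the gripper's body (75 mm by 190 mm) begins 51 mm behind the grasp point.
Start: joints at [64.349, 18.392, -4.016, 83.108, 1.295, 78.541, -3.26], TCP at [0.29, -0.582, 0.223] pointing down, gripper open.
Joint ranges: [-163.93, 163.93], [-17.29, 119.83], [-79.2, 71.16], [3.27, 140.29], [-89.18, 269.18], [5.43, 117.66], [-154.24, 154.24]. Speed limits (degrees/s): [147.25, 147.25, 180, 180, 180, 180, 180].

### API

Orientations are given as [roll, pitch, yaw] about the fixed x, y, z axes, in that order (R = Rz(yaw) Ry(pitch) Rx(roll)).
In Python, from cell import env gives the robot as it stands.
- The arm moves only by the shell command python3 -m jog 'ROWS' [FORCE]. ROWS is JSON, a list of rows, each a list of 7 numbers: the shift along the tool's x, y, z in m, then the turn, a rotation vector about the tool's x, y, z in rad, then the finger opening in m, from 0 to 0.087. A call has 1 to 12 rows; each row shifts and turns the commanded pose from where the row before left it, along the tool's axes as they then stand; what a row does not reach is not made up. A row lasts 1/12 s, in which the tool goes at most 41.7 mm and 7.16 degrees, less where a joint would pass 70% of its speed; a pose out of reach is approached as far as the arm can. A call is refused whole if a number of a shift passes 0.0417 or a number of a turn 0.125, either way. A call with a gripper value outside its range is refused whole. The fingers move at their own pace and stop on an object; FORCE is the grip in N (left out, the last holds). Time passes only in rows, so rows that do not move let the fingers close. It gives the time, the measured TCP pose, the force, the opening and the grip force at its end, in the units of the state.
- env.get_obs(): the state, without advancing time (a new reading comes with each control period).
- env.read_camera(name): name is "scene" or "top" or "wrist"; returns the picture (480x640x3 uint8, blue, green, red); there is no depth.
- env.get_calibration(name): a dict with "fov_y" (degrees; the focal length in pixels is half the picture's height over the tangent of half this angle, whatever the lens; pixels are square), "cx", "cy" (the principal point, pixels), "pose" (4x4, takes a point from camera to world coordinates). Camera axes: x right, y up, looking along -z (the intrinsics and any distortion apply to the point x, -y, -z); pixel columns grow to the right and rows downward; lengths in m; the calibration is good to about 2 mm. A picture is of the moment at which its call begins: read the wrist's pose just before it. get_calibration takes no time and is no camera call; for the wrist camera it gives the pose at the moment of the call.
- env.sign_off(): hands the job in; it is judged then, once.
The state is a dict: "time_s": time; "qpos": joint angles; "joint_velocities": joint speeds; "effort": joint torques, N m; "tool_pos": TCP position; "tool_rot": TCP orientation; "force": force on the tool from outside, world axes, zero at the start; "wrist_torque": the same for the moment, N m; "grip_width": finger opening in m; "grasp_force": force on a finger pad.
Only numpy, scipy, OpenCV 4.12 (cv2) and the standard library are available. Lean on these libraries where they do the work, as an engineer would, in place of code of your own. Each camera call takes 0.05 s, during which the arm holds its last target. There are 200 camera calls.

## Working session

There is one attempt and no reset: what is moved stays moved. The work goes in short steps, Python scripts to look and compute and a shell command to move; the robot and the scene stay as the last step left them, time stands still between calls to the robot, and variables do not carry over. Pictures are saved under pics/ and viewed, at most 10 in all, crops included, and the job is handed in when it is done.

```bash
ls; mkdir -p pics; cat > h.py <<'E'
import numpy as np, cv2
from cell import env
def K(c):
    f=240/np.tan(np.radians(c["fov_y"])/2); return f,c["cx"],c["cy"]
def ray(c,u,v):
    f,cx,cy=K(c); P=np.array(c["pose"]); d=np.array([(u-cx)/f,-(v-cy)/f,-1.]); return P[:3,3],P[:3,:3]@d
def atz(c,u,v,z):
    o,d=ray(c,u,v); return o+d*(z-o[2])/d[2]
def proj(c,p):
    f,cx,cy=K(c); P=np.array(c["pose"]); q=P[:3,:3].T@(np.array(p)-P[:3,3]); return [cx+f*q[0]/-q[2], cy+f*q[1]/q[2]]
def tri(obs):
    A=np.zeros((3,3));b=np.zeros(3)
    for c,u,v in obs:
        o,d=ray(c,u,v); d=d/np.linalg.norm(d); M=np.eye(3)-np.outer(d,d); A+=M;b+=M@o
    return np.linalg.solve(A,b)
E
python3 - <<'E'
from h import *
for n in("scene","top","wrist"):
    c=env.get_calibration(n); print(n,{k:(np.round(v,4).tolist() if not isinstance(v,str) else v) for k,v in c.items()}); cv2.imwrite(f"pics/{n}0.png",env.read_camera(n))
print(env.get_obs(),env.grip_point_offset)
E
```

```text
pics
scene {'fov_y': 47.5678, 'cx': 321.4364, 'cy': 242.0367, 'pose': [[0.1748, -0.5866, 0.7908, 1.538], [0.9843, 0.0838, -0.1554, -0.2394], [0.0249, 0.8055, 0.5921, 0.9072], [0.0, 0.0, 0.0, 1.0]]}
top {'fov_y': 49.31, 'cx': 317.5661, 'cy': 238.1984, 'pose': [[0.0124, 0.975, -0.2221, 0.1946], [-0.9999, 0.0112, -0.0066, -0.0437], [-0.004, 0.2221, 0.975, 1.437], [0.0, 0.0, 0.0, 1.0]]}
wrist {'fov_y': 68.7837, 'cx': 323.4619, 'cy': 237.0238, 'pose': [[0.4465, 0.8668, 0.2219, 0.3491], [-0.8948, 0.433, 0.1092, -0.5522], [-0.0014, -0.2473, 0.9689, 0.3835], [0.0, 0.0, 0.0, 1.0]]}
{'time_s': 0.15, 'qpos': array([64.34991278, 18.42904483, -4.01572638, 83.15786465,  1.29466174,
       78.54131637, -3.26069095]), 'joint_velocities': array([ 0.08803113, -0.12051708, -0.05717975, -0.10534433,  0.07752282,
        0.09197303, -0.02281187]), 'effort': array([ 4.80567687e-04, -4.91791105e+01, -4.04337896e-01, -3.12876642e+01,
       -6.39573578e-02,  4.04601172e-02,  8.66681830e-05]), 'tool_pos': array([ 0.28937897, -0.58156933,  0.22172432]), 'tool_rot': array([-1.79916972e+02,  4.65178712e-03,  2.64588889e+01]), 'force': array([ 0.24245128,  0.00122611, -0.36678605]), 'wrist_torque': array([-0.01367781,  0.04616453, -0.01132557]), 'grasp_force': 0.0, 'grip_width': 0.08738894657033877} 0.0187
```

View pics.

View pics/top0.png

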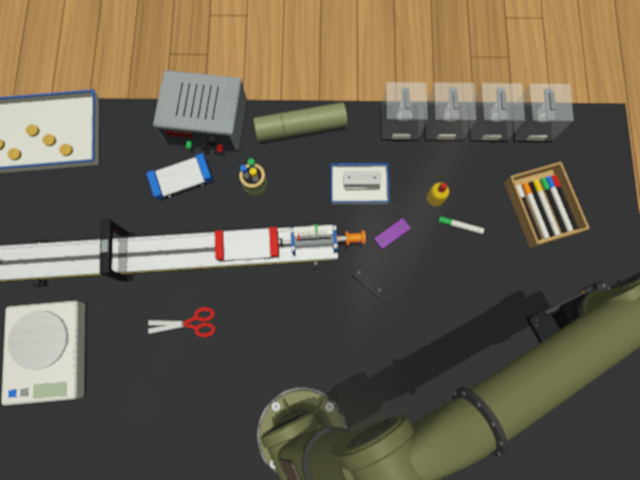

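View pics/scene0.png

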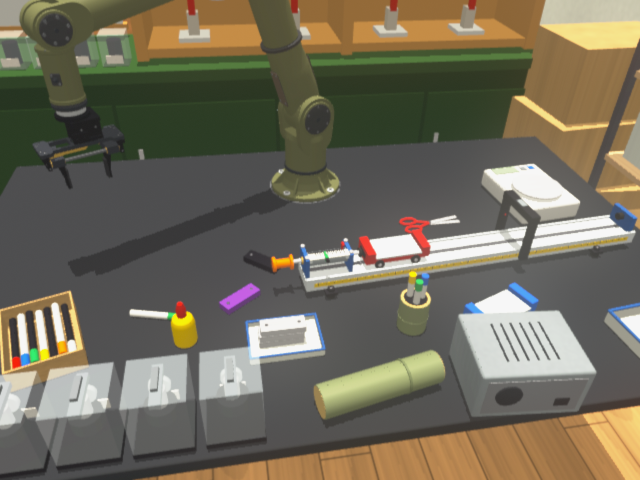

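Top view: steel pile in the blue-rimmed tray at (361,180), red trolley (247,244), launcher (315,240), orange knob (355,238). Black bar at (367,284) and purple bar at (392,233) are the look-alikes; the steel one in the tray fits (grey, in the white tray with blue rim). Confirming in enlarged crops.

```bash
python3 - <<'E'
import cv2
t=cv2.imread("pics/top0.png")[155:275,205:405]; cv2.imwrite("pics/topc.png",cv2.resize(t,None,fx=4,fy=4,interpolation=cv2.INTER_CUBIC))
t=cv2.imread("pics/scene0.png")[225:365,240:440]; cv2.imwrite("pics/scenec.png",cv2.resize(t,None,fx=4,fy=4,interpolation=cv2.INTER_CUBIC))
E
```

```text
(no output)
```

View pics/topc.png

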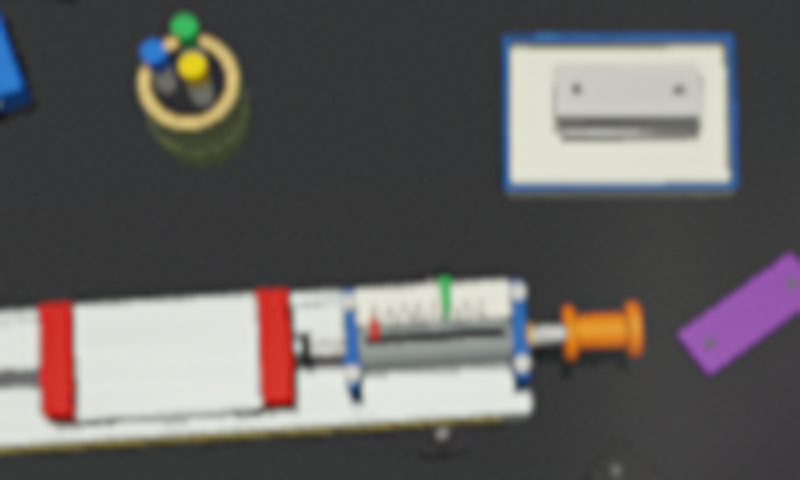

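View pics/scenec.png

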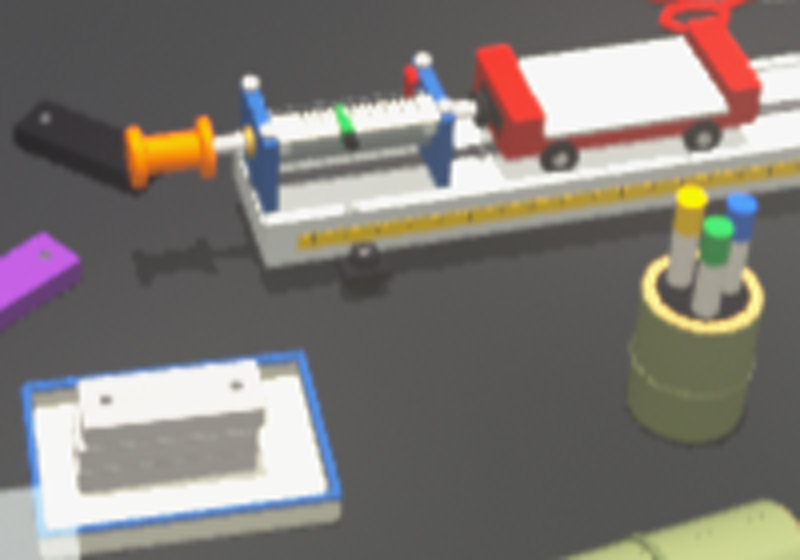

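```bash
python3 - <<'E'
from h import *
T=env.get_calibration("top");S=env.get_calibration("scene")
t=lambda x,y:(T,205+(x+.5)/4-.5,155+(y+.5)/4-.5)
s=lambda x,y:(S,240+(x+.5)/4-.5,225+(y+.5)/4-.5)
pts={"barTR":(t(700,70),s(80,380)),"barTL":(t(555,66),s(258,364)),
"bar near holeR":(t(678,91),s(105,400)),"bar holeL":(t(577,90),s(237,385)),
"knob":(t(602,331),s(171,151)),"knobRear":(t(634,329),s(134,157)),"knobFront":(t(569,332),s(206,147)),
"pointer":(t(374,320),s(411,68)),"clip":(t(447,318),s(341,106)),
}
for k,(a,b) in pts.items():
    p=tri([a,b]);print(k,p.round(4),[np.round(np.array(proj(o[0],p))-o[1:],2).tolist() for o in(a,b)])
for n,q,z in [("bar TL",(555,66),.058),("TR",(700,70),.058),("BR",(698,118),.058),("BL",(556,116),.058),
 ("cart floor fl",(72,303),.088),("fr",(260,293),.088),("br",(264,408),.088),("bl",(77,419),.088),("pointer",(374,320),.121),("clip",(447,318),.108),("knob",(602,331),.083)]:
    print(n,atz(*t(*q),z).round(4))
E
```

```text
barTR [ 0.691  -0.2023  0.0804] [[0.08, 0.01], [0.11, 0.0]]
barTL [ 0.6928 -0.1047  0.0798] [[0.67, 0.1], [0.86, -0.01]]
bar near holeR [ 0.6841 -0.1893  0.0567] [[0.0, 0.0], [0.0, 0.0]]
bar holeL [ 0.684  -0.1179  0.0574] [[-0.42, -0.06], [-0.54, 0.0]]
knob [ 0.5064 -0.1329  0.0836] [[-0.46, -0.06], [-0.51, -0.01]]
knobRear [ 0.5081 -0.1549  0.0828] [[-0.21, -0.02], [-0.23, -0.01]]
knobFront [ 0.5054 -0.1112  0.0835] [[-0.38, -0.06], [-0.42, -0.0]]
pointer [0.5018 0.0156 0.1272] [[-0.08, -0.02], [-0.09, 0.0]]
clip [ 0.5084 -0.0297  0.1081] [[-0.64, -0.12], [-0.7, 0.02]]
bar TL [ 0.7011 -0.1038  0.058 ]
TR [ 0.6993 -0.2047  0.058 ]
BR [ 0.6641 -0.2028  0.058 ]
BL [ 0.6645 -0.1045  0.058 ]
cart floor fl [0.5202 0.218  0.088 ]
fr [0.5285 0.0933 0.088 ]
br [0.4508 0.0882 0.088 ]
bl [0.442  0.2106 0.088 ]
pointer [0.5032 0.0157 0.121 ]
clip [ 0.5081 -0.0314  0.108 ]
knob [ 0.5063 -0.1342  0.083 ]
```

Checks out: the knob triangulates at z = 0.083 and the bar holes at 0.057. The steel bar is centred near (0.683,-0.154) with yaw about 0, trolley tray near (0.485,0.152) at about 4°, and the draw is about 46 mm. The steel pile is confirmed in the crops. The black and purple bars lie outside the tray, so they're not the target. I'm moving over the pile.

```bash
python3 -m jog '[[0,0,0,0,0,-0.1222,0.087],[0,0,0,0,0,-0.1222,0.087],[0,0,0,0,0,-0.1222,0.087],[0,0,0,0,0,-0.1222,0.087],[0,0,0,0,0,-0.1222,0.087],[0,0,0,0,0,-0.1222,0.087],[0,0,0,0,0,-0.1222,0.087],[0,0,0,0,0,-0.1222,0.087],[0,0,0,0,0,-0.1222,0.087],[0.0267,0.0246,0,0,0,0,0.087],[0.0267,0.0246,0,0,0,0,0.087],[0.0267,0.0246,0,0,0,0,0.087]]'
python3 -m jog '[[0.0267,0.0246,0,0,0,0,0.087],[0.0267,0.0246,0,0,0,0,0.087],[0.0267,0.0246,0,0,0,0,0.087],[0.0267,0.0246,0,0,0,0,0.087],[0.0267,0.0246,0,0,0,0,0.087],[0.0267,0.0246,0,0,0,0,0.087],[0.0267,0.0246,0,0,0,0,0.087],[0.0267,0.0246,0,0,0,0,0.087],[0.0267,0.0246,0,0,0,0,0.087],[0.0267,0.0246,0,0,0,0,0.087],[0.0267,0.0246,0,0,0,0,0.087],[0.0267,0.0246,0,0,0,0,0.087]]'
python3 -m jog '[[0.0267,0.0246,0,0,0,0,0.087],[0,0,0,0,0,0,0.087],[0,0,0,0,0,0,0.087],[0,0,0,0,0,0,0.087]]'
python3 - <<'E'
from h import *
import json
c=env.get_calibration("wrist"); im=env.read_camera("wrist"); cv2.imwrite("pics/w1.png",im)
np.save("w1pose.npy",c["pose"]); o=env.get_obs(); print(o["tool_pos"],o["tool_rot"],o["time_s"],np.round(c["pose"],3))
E
```

```text
time_s: 1.15
tool_pos: [0.3642, -0.5018, 0.2221]
tool_rot: [-180.0, -0.0, 89.3]
force: [1.1, 1.2, -1.1]
grip_width: 0.0871
grasp_force: 0.0
time_s: 2.15
tool_pos: [0.663, -0.1836, 0.2222]
tool_rot: [-180.0, 0.0, 89.5]
force: [0.6, 0.1, 0.4]
grip_width: 0.0873
grasp_force: 0.0
time_s: 2.48
tool_pos: [0.6867, -0.1588, 0.2218]
tool_rot: [-179.9, 0.0, 89.5]
force: [0.3, -0.9, -0.4]
grip_width: 0.0872
grasp_force: 0.0
[ 0.68639729 -0.16001499  0.22210467] [-1.79935482e+02  7.26164402e-02  8.93790654e+01] 2.5333 [[ 1.     0.008  0.002  0.687]
 [-0.008  0.969  0.249 -0.092]
 [-0.    -0.249  0.969  0.384]
 [ 0.     0.     0.     1.   ]]
```

View pics/w1.png

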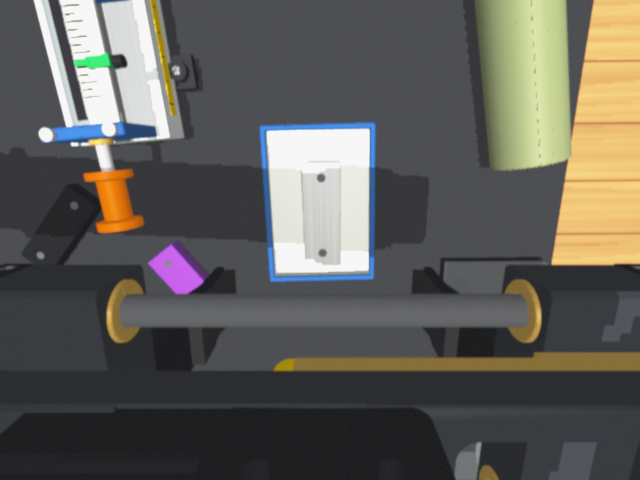

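```bash
python3 - <<'E'
from h import *
T=env.get_calibration("top");S=env.get_calibration("scene");W=env.get_calibration("wrist");W["pose"]=np.load("w1pose.npy")
t=lambda x,y:(T,205+(x+.5)/4-.5,155+(y+.5)/4-.5)
s=lambda x,y:(S,240+(x+.5)/4-.5,225+(y+.5)/4-.5)
w=lambda x,y:(W,x,y)
for n,L in {"holeR":(t(678,91),s(105,400),w(322.5,253)),"holeL":(t(577,90),s(237,385),w(321,178)),"knob":(t(602,331),s(171,151),w(114,200)),"clip":(t(447,318),s(341,106),w(75,63))}.items():
    p=tri(L);print(n,p.round(4),[np.round(np.array(proj(o[0],p))-o[1:],2).tolist() for o in L],"top+w",tri([L[0],L[2]]).round(4))
for q in [(302,163),(340,163),(342,263),(305,263)]: print(atz(W,*q,.058).round(4))
E
```

```text
holeR [ 0.6845 -0.19    0.0574] [[0.27, -0.22], [-0.31, -0.08], [-0.4, -1.49]] top+w [ 0.6844 -0.1902  0.058 ]
holeL [ 0.6841 -0.1184  0.0576] [[-0.25, -0.11], [-0.75, -0.0], [-0.06, -1.03]] top+w [ 0.6841 -0.1193  0.0567]
knob [ 0.5064 -0.1334  0.0839] [[-0.26, -0.09], [-0.72, -0.07], [0.02, -1.2]] top+w [ 0.5062 -0.1343  0.0838]
clip [ 0.5083 -0.0303  0.1079] [[-0.39, -0.05], [-0.98, 0.06], [-0.17, -2.05]] top+w [ 0.5081 -0.0315  0.1079]
[ 0.667  -0.1057  0.058 ]
[ 0.7016 -0.106   0.058 ]
[ 0.7039 -0.2017  0.058 ]
[ 0.6677 -0.2014  0.058 ]
```

```bash
python3 -m jog '[[0.006,-0.002,0.03,0,0,-0.01,0.087],[0,0,0.04,0,0,0,0.087],[0,0,0.04,0,0,0,0.087],[0,0,0.035,0,0,0,0.087],[0,0,0.02,0,0,0,0.087],[0,0,0.011,0,0,0,0.087],[0,0,0,0,0,0,0.06],[0,0,0,0,0,0,0.06],[0,0,0,0,0,0,0.06],[0,0,0,0,0,0,0.06]]' 30
```

```text
time_s: 3.37
tool_pos: [0.6868, -0.1529, 0.0492]
tool_rot: [179.8, 0.1, 90.0]
force: [0.3, 0.5, -0.4]
grip_width: 0.0681
grasp_force: 0.0
```

```bash
python3 -m jog '[[0,-0.002,0.004,0,0,0,0.05],[0,0,0,0,0,0,0.05],[0,0,0,0,0,0,0.05]]'; python3 -m jog '[[0,0,0,0,0,0,0.02],[0,0,0,0,0,0,0.02],[0,0,0,0,0,0,0.02],[0,0,0,0,0,0,0.02],[0,0,0,0,0,0,0.02],[0,0,0,0,0,0,0.02],[0,0,0,0,0,0,0.02],[0,0,0,0,0,0,0.02]]' 30
```

```text
time_s: 3.62
tool_pos: [0.6831, -0.1525, 0.0429]
tool_rot: [180.0, 0.0, 90.0]
force: [0.8, 1.1, 0.7]
grip_width: 0.0528
grasp_force: 0.0
time_s: 4.28
tool_pos: [0.6836, -0.1523, 0.0427]
tool_rot: [179.9, 0.0, 90.1]
force: [2.6, -0.1, -1.0]
grip_width: 0.0356
grasp_force: 30.0
```

```bash
python3 -m jog '[[0,0,-0.01,0,0,0,0.02],[0,0,-0.02,0,0,0,0.02],[0,0,-0.03,0,0,0,0.02],[0,0,-0.03,0,0,0,0.02],[0,0,-0.03,0,0,0,0.02],[0,0,-0.03,0,0,0,0.02],[0,-0.03,0,0,0,0,0.02],[0,-0.04,0,0,0,0,0.02],[0,-0.04,0,0,0,0,0.02],[0,-0.04,0,0,0,0,0.02],[0,-0.03,0,0,0,0,0.02],[0,-0.018,0,0,0,0,0.02]]'
python3 -m jog '[[0.03,0,0,0,0,-0.0175,0.02],[0.03,0,0,0,0,-0.0175,0.02],[0.03,-0.0005,0,0,0,-0.0175,0.02],[0.03,-0.001,0,0,0,-0.0175,0.02],[0,0,0,0,0,0,0.02],[0,0,0,0,0,0,0.02],[0,0,0,0,0,0,0.02]]'
python3 - <<'E'
from h import *
c=env.get_calibration("wrist"); im=env.read_camera("wrist"); cv2.imwrite("pics/w2.png",im)
np.save("w2pose.npy",c["pose"]); o=env.get_obs(); print(o["tool_pos"],o["tool_rot"],o["time_s"])
E
```

```text
time_s: 5.28
tool_pos: [0.4796, -0.1525, 0.1914]
tool_rot: [-179.6, 0.0, 90.0]
force: [-0.6, -0.3, -5.0]
grip_width: 0.0361
grasp_force: 30.0
time_s: 5.87
tool_pos: [0.4793, -0.033, 0.1921]
tool_rot: [-179.9, 0.1, 94.1]
force: [-0.9, -0.7, -6.0]
grip_width: 0.0359
grasp_force: 30.0
[ 0.47953464 -0.03361699  0.19210269] [-1.79894289e+02  3.48203388e-02  9.39966788e+01] 5.9167
```

View pics/w2.png

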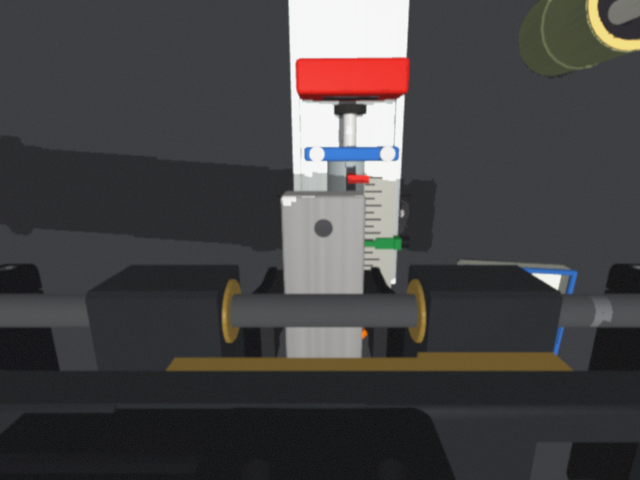

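```bash
python3 - <<'E'
from h import *
T=env.get_calibration("top");W=env.get_calibration("wrist");W["pose"]=np.load("w2pose.npy")
t=lambda x,y:(T,205+(x+.5)/4-.5,155+(y+.5)/4-.5)
d=np.array([-.07,.9975])
p=atz(W,370,179.5,.121);m=atz(W,364,243,.108);p0=atz(W,348,179.5,.121)
print(p,p0,m,(m-p)[:2]@d,(m-p)[:2]@[.9975,.07])
for q in[(297,60),(408,58),(406,96),(299,97)]:print(atz(W,*q,.103).round(4))
print(tri([t(447,318),(W,364,243)]),tri([t(374,318),(W,368,179.5)]))
# barrel plates
for q in [(306,153),(398,153)]:print(atz(W,*q,.121).round(4))
E
```

```text
[0.50584553 0.0154458  0.121     ] [0.49140541 0.01439874 0.121     ] [ 0.50807753 -0.03143277  0.108     ] -0.046917613060174224 -0.0010550819068497373
[0.4525 0.0876 0.103 ]
[0.5248 0.094  0.103 ]
[0.5265 0.0709 0.103 ]
[0.4551 0.0651 0.103 ]
[ 0.50805238 -0.0313647   0.10827576] [0.5042217  0.01556117 0.12267686]
[0.4628 0.0293 0.121 ]
[0.5221 0.0336 0.121 ]
```

```bash
python3 -m jog '[[0.0374,0.0037,0,0,0,0,0.02],[0.0374,0.0037,0,0,0,0,0.02],[0.0374,0.0037,0,0,0,0,0.02],[0.0374,0.0037,0,0,0,0,0.02],[0.0372,0.0037,0,0,0,0,0.02],[0,0,0.03,0,0,0,0.02],[0,0,0.03,0,0,0,0.02],[0,0,0.015,0,0,0,0.02],[0,0,0,0,0,0,0.02],[0,0,0,0,0,0,0.02],[0,0,0,0,0,0,0.02]]'
python3 - <<'E'
from h import *
c=env.get_calibration("wrist"); im=env.read_camera("wrist"); cv2.imwrite("pics/w3.png",im);cv2.imwrite("pics/s3.png",env.read_camera("scene"))
np.save("w3pose.npy",c["pose"]); o=env.get_obs(); print(o["tool_pos"],o["tool_rot"],o["time_s"])
E
```

```text
time_s: 6.83
tool_pos: [0.4868, 0.1545, 0.1187]
tool_rot: [179.9, -0.0, 94.0]
force: [-0.6, -0.1, -3.5]
grip_width: 0.0359
grasp_force: 30.0
[0.48708403 0.15485587 0.11918143] [ 1.79833919e+02 -6.51622675e-03  9.39888485e+01] 6.9333
```

View pics/w3.png

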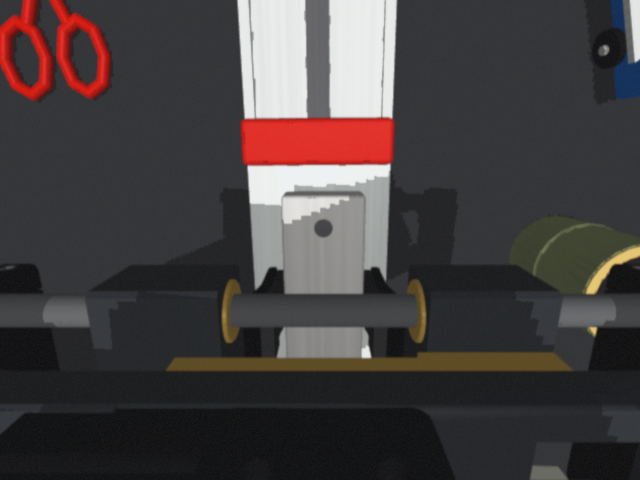

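```bash
python3 - <<'E'
from h import *
W=env.get_calibration("wrist");W["pose"]=np.load("w3pose.npy")
for q,z in[((247,164),.103),((391,164),.103),((243,121),.103),((393,119),.103),((283,194),.1345),((364,194),.1345),((248,166),.088),((390,166),.088)]:print(q,atz(W,*q,z).round(4))
E
```

```text
(247, 164) [0.4443 0.2106 0.103 ]
(391, 164) [0.5156 0.2156 0.103 ]
(243, 121) [0.4421 0.2308 0.103 ]
(393, 119) [0.5141 0.2368 0.103 ]
(283, 194) [0.466  0.2013 0.1345]
(364, 194) [0.4997 0.2037 0.1345]
(248, 166) [0.4418 0.2087 0.088 ]
(390, 166) [0.5181 0.2141 0.088 ]
```

```bash
python3 -m jog '[[0,-0.002,0.005,0,0,0,0.02],[0,0,0.008,0,0,0,0.02],[0,0,0.006,0,0,0,0.02],[0,0,0.004,0,0,0,0.02],[0,0,0.002,0,0,0,0.02],[0,0,0,0,0,0,0.02],[0,0,0,0,0,0,0.02],[0,0,0,0,0,0,0.02]]'
```

```text
time_s: 7.6
tool_pos: [0.4839, 0.155, 0.0927]
tool_rot: [180.0, -0.0, 94.1]
force: [-0.3, 0.0, -4.8]
grip_width: 0.0356
grasp_force: 30.0
```

```bash
python3 -m jog '[[0,0,0.001,0,0,0,0.02],[0,0,0,0,0,0,0.02],[0,0,0.0005,0,0,0,0.02],[0,0,0,0,0,0,0.02],[0,0,0,0,0,0,0.02],[0,0,0,0,0,0,0.02]]'; python3 -m jog '[[0,0,0.0008,0,0,0,0.02],[0,0,0,0,0,0,0.02],[0,0,0,0,0,0,0.02],[0,0,0,0,0,0,0.02]]'
```

```text
time_s: 8.1
tool_pos: [0.4837, 0.1548, 0.0911]
tool_rot: [180.0, 0.0, 94.1]
force: [-0.1, -0.1, -5.2]
grip_width: 0.0358
grasp_force: 30.0
time_s: 8.43
tool_pos: [0.4838, 0.1549, 0.0905]
tool_rot: [180.0, 0.0, 94.1]
force: [-1.4, -0.2, -2.0]
grip_width: 0.0356
grasp_force: 30.0
```

Contact shows: the load drops from 5.2 to 2.0 N. I'll seat it slightly more and release.

```bash
python3 -m jog '[[0,0,0.0007,0,0,0,0.02],[0,0,0,0,0,0,0.02],[0,0,0,0,0,0,0.02]]'; python3 -m jog '[[0,0,0,0,0,0,0.06],[0,0,0,0,0,0,0.06],[0,0,0,0,0,0,0.06],[0,0,0,0,0,0,0.06],[0,0,0,0,0,0,0.06],[0,0,0,0,0,0,0.06],[0,0,-0.01,0,0,0,0.06],[0,0,-0.03,0,0,0,0.06],[0,0,-0.03,0,0,0,0.06],[0,0,-0.03,0,0,0,0.06]]'
```

```text
time_s: 8.68
tool_pos: [0.4839, 0.1549, 0.0904]
tool_rot: [180.0, 0.0, 94.1]
force: [-2.6, -1.4, 5.3]
grip_width: 0.0359
grasp_force: 30.0
time_s: 9.52
tool_pos: [0.4833, 0.1551, 0.1912]
tool_rot: [-180.0, -0.0, 94.1]
force: [1.4, 0.3, 0.2]
grip_width: 0.06
grasp_force: 0.0
```

```bash
python3 -m jog '[[-0.036,0.0003,0,0,0,0,0.06],[-0.036,0.0003,0,0,0,0,0.06],[-0.036,0.0003,0,0,0,0,0.06],[-0.036,0.0003,0,0,0,0,0.06],[-0.036,0.0003,0,0,0,0,0.06],[-0.036,0.0003,0,0,0,0,0.06],[-0.036,0.0003,0,0,0,0,0.06],[-0.0375,0.0003,0,0,0,0,0.06],[0,0,0,0,0,0,0.06],[0,0,0,0,0,0,0.06],[0,0,0,0,0,0,0.06]]'
python3 - <<'E'
from h import *
c=env.get_calibration("wrist"); w=env.read_camera("wrist"); s=env.read_camera("scene")
np.save("w4pose.npy",c["pose"]); o=env.get_obs(); print(o["tool_pos"],o["tool_rot"],o["time_s"])
s=cv2.resize(s[205:325,250:450],(480,288),interpolation=cv2.INTER_CUBIC)
out=np.zeros((600,640,3),np.uint8); out[:310]=w[:310]; out[312:600,:480]=s
cv2.imwrite("pics/w4.png",out)
E
```

```text
time_s: 10.43
tool_pos: [0.5067, -0.133, 0.19]
tool_rot: [180.0, -0.0, 94.1]
force: [0.5, -0.2, -0.0]
grip_width: 0.06
grasp_force: 0.0
[ 0.5068046  -0.13195697  0.18994959] [ 1.79973080e+02 -1.25468832e-02  9.42091701e+01] 10.5333
```

View pics/w4.png

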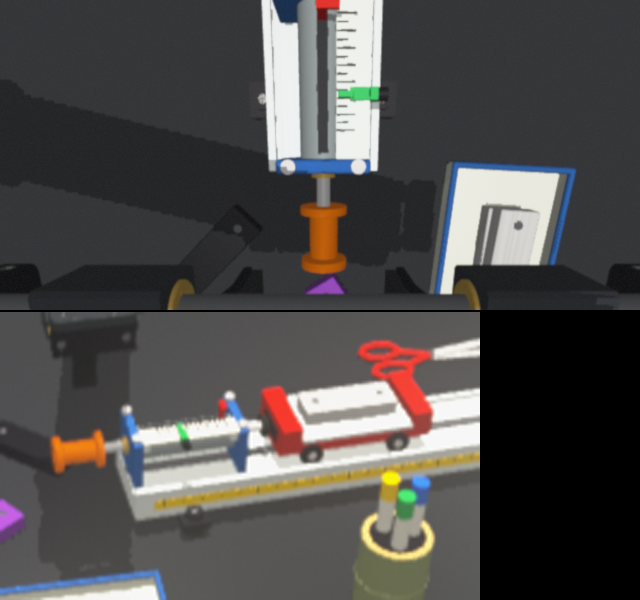

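The bar lies flat in the trolley, between the caps. The knob is at (323.5,238) in the wrist picture, and the lower bars are still piled.

```bash
python3 - <<'E'
from h import *
W=env.get_calibration("wrist");W["pose"]=np.load("w4pose.npy")
T=env.get_calibration("top")
for q,z in[((323.5,238),.083),((323.5,218),.094),((323.5,254),.094),((338,93),.108)]:print(q,atz(W,*q,z).round(4))
print(tri([(W,323.5,238),(T,205+602.5/4-.5,155+331.5/4-.5)]))
E
```

```text
(323.5, 238) [ 0.5065 -0.1356  0.083 ]
(323.5, 218) [ 0.5052 -0.1174  0.094 ]
(323.5, 254) [ 0.5072 -0.1455  0.094 ]
(338, 93) [ 0.5084 -0.0314  0.108 ]
[ 0.50604947 -0.13439455  0.08604643]
```

```bash
python3 -m jog '[[-0.0015,0,0.03,0,0,0,0.06],[0,0,0.035,0,0,0,0.06],[0,0,0.035,0,0,0,0.06],[0,0,0.02,0,0,0,0.06],[0,0,0.006,0,0,0,0.06],[0,0,0,0,0,0,0.06],[0,0,0,0,0,0,0.06],[0,0,0,0,0,0,0.06]]' 40; python3 -m jog '[[0,0,0,0,0,0,0.03],[0,0,0,0,0,0,0.01],[0,0,0,0,0,0,0.01],[0,0,0,0,0,0,0.01],[0,0,0,0,0,0,0.01],[0,0,0,0,0,0,0.01],[0,0,0,0,0,0,0.01],[0,0,0,0,0,0,0.01],[0,0,0,0,0,0,0.01],[0,0,0,0,0,0,0.01]]' 40
```

```text
time_s: 11.2
tool_pos: [0.5083, -0.1352, 0.0656]
tool_rot: [179.8, 0.1, 94.1]
force: [-0.4, -1.2, -0.4]
grip_width: 0.0601
grasp_force: 0.0
time_s: 12.03
tool_pos: [0.5068, -0.1353, 0.0635]
tool_rot: [180.0, 0.0, 94.1]
force: [0.9, -0.4, -1.2]
grip_width: 0.0208
grasp_force: 40.0
```

```bash
python3 -m jog '[[-0.005,0,0,0,0,0,0.01],[-0.008,0,0,0,0,0,0.01],[-0.008,0,0,0,0,0,0.01],[-0.008,0,0,0,0,0,0.01],[-0.008,0,0,0,0,0,0.01],[-0.006,0,0,0,0,0,0.01],[-0.004,0,0,0,0,0,0.01],[0,0,0,0,0,0,0.01],[0,0,0,0,0,0,0.01],[0,0,0,0,0,0,0.01],[0,0,0,0,0,0,0.01]]' 40
python3 - <<'E'
from h import *
c=env.get_calibration("wrist"); w=env.read_camera("wrist"); t=env.read_camera("top"); s=env.read_camera("scene")
np.save("w5pose.npy",c["pose"]); o=env.get_obs(); print(o["tool_pos"],o["force"],o["grasp_force"])
out=np.zeros((600,800,3),np.uint8); out[:300,:800]=cv2.resize(w[20:170,140:540],(800,300),interpolation=cv2.INTER_CUBIC)
out[300:600,:400]=cv2.resize(t[205:265,280:360],(400,300),interpolation=cv2.INTER_CUBIC)
out[300:600,400:]=cv2.resize(s[230:290,295:375],(400,300),interpolation=cv2.INTER_CUBIC)
cv2.imwrite("pics/w5.png",out)
E
```

```text
time_s: 12.95
tool_pos: [0.5103, -0.1807, 0.0635]
tool_rot: [180.0, -0.2, 94.1]
force: [0.5, 7.8, 2.0]
grip_width: 0.021
grasp_force: 40.0
[ 0.5102957  -0.18064047  0.06351804] [0.36549516 7.5470643  1.11766951] 39.989284202456474
```

View pics/w5.png

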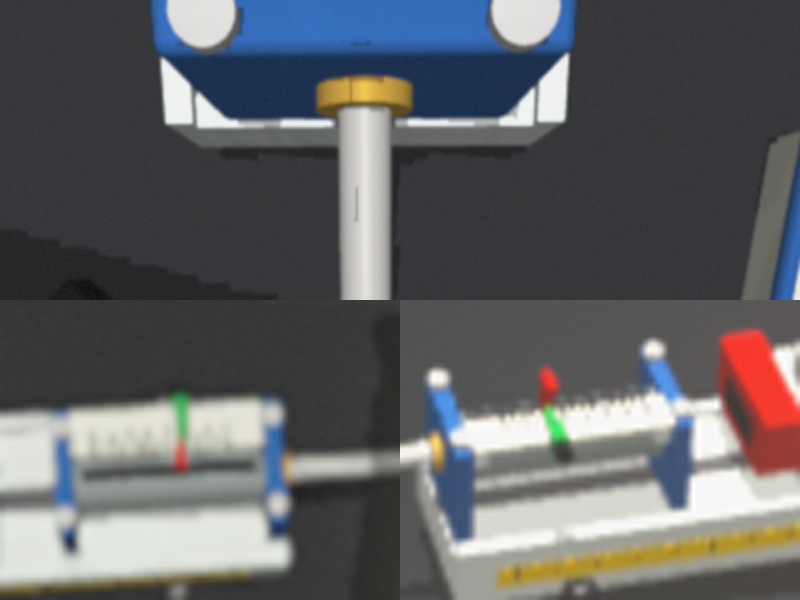

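```bash
python3 - <<'E'
from h import *
T=env.get_calibration("top")
im=cv2.imread("pics/w5.png")[300:600,:400]; h=cv2.cvtColor(im,cv2.COLOR_BGR2HSV)
r=((h[...,0]<12)|(h[...,0]>168))&(h[...,1]>130)&(h[...,2]>90); g=(abs(h[...,0].astype(int)-65)<18)&(h[...,1]>100)
d=np.array([-.07,.9975]);P=[]
for m,z in((r,.119),(g,.107)):
    v,u=np.nonzero(m); U=280+(u.mean()+.5)/5-.5;V=205+(v.mean()+.5)/5-.5; p=atz(T,U,V,z);P.append(p);print(len(u),u.min(),u.max(),v.min(),v.max(),p.round(4))
print("pointer-mark along track",(P[0]-P[1])[:2]@d)
s=cv2.imread("pics/s3.png")
E
```

```text
155 176 185 148 170 [ 0.4985 -0.0298  0.119 ]
368 172 189 91 131 [ 0.5311 -0.0295  0.107 ]
pointer-mark along track 0.0019870507611332816
```

Pointer is about 2 mm short of the clip, agreeing with the draw of 45.4 mm out of 47. Drawing a little more.

```bash
python3 -m jog '[[-0.001,0,0,0,0,0,0.01],[-0.0008,0,0,0,0,0,0.01],[0,0,0,0,0,0,0.01],[0,0,0,0,0,0,0.01],[0,0,0,0,0,0,0.01],[0,0,0,0,0,0,0.01],[0,0,0,0,0,0,0.01],[0,0,0,0,0,0,0.01]]' 40
python3 - <<'E'
from h import *
T=env.get_calibration("top"); d=np.array([-.07,.9975])
t=env.read_camera("top"); im=cv2.resize(t[205:265,280:360],(400,300),interpolation=cv2.INTER_CUBIC); h=cv2.cvtColor(im,cv2.COLOR_BGR2HSV)
r=((h[...,0]<12)|(h[...,0]>168))&(h[...,1]>130)&(h[...,2]>90); g=(abs(h[...,0].astype(int)-65)<18)&(h[...,1]>100);P=[]
for m,z in((r,.119),(g,.107)):
    v,u=np.nonzero(m); P.append(atz(T,280+(u.mean()+.5)/5-.5,205+(v.mean()+.5)/5-.5,z))
print((P[0]-P[1])[:2]@d,P)
cv2.imwrite("pics/t6.png",cv2.resize(t[160:270,200:400],(800,440),interpolation=cv2.INTER_CUBIC))
E
```

```text
time_s: 13.77
tool_pos: [0.5104, -0.1823, 0.0635]
tool_rot: [180.0, -0.2, 94.1]
force: [0.1, 7.6, 2.6]
grip_width: 0.0208
grasp_force: 40.0
0.00041185589611125766 [array([ 0.49876453, -0.03133925,  0.119     ]), array([ 0.53115538, -0.02947909,  0.107     ])]
```

View pics/t6.png

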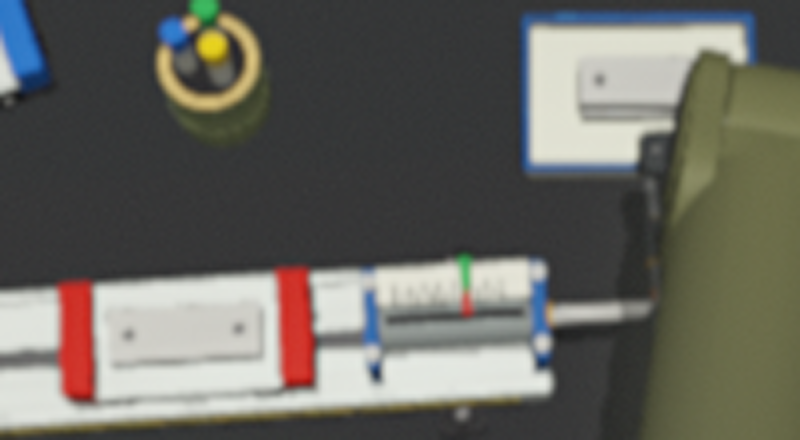

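The pointer (467,303) lines up with the clip (465,280) to within 0.5 mm. The bar is centred in the trolley, between the caps at (77,340) and (295,327), and nothing else has moved. Handing in.

```bash
python3 -c "
from cell import env
print(env.sign_off())"
```

```text
the job is handed in; nothing more can be done
None
```

I handed the job in with the top steel bar lying lengthwise in the red trolley's load tray and the gripper holding the knob at 40 N. The plunger is drawn about 47 mm, with the pointer within about 0.5 mm of the green clip by my last top-camera measurement; sign-off returned no verdict.

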